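# Load the charged battery pack into the handpiece console

### The arm

A 7-joint arm with a two-finger parallel gripper is mounted at the origin on the work surface. World frame = base frame: x ahead of the robot, y to its left, z up, the work surface at z = 0. Lengths are in m, angles in rad, forces in N, time in s.
With the tool pointing down it reaches from about 0.425 to 0.975 m from the base axis. Payload 16.7 kg.
Tool frame: the origin (TCP) lies at the very end of the fingers, on their centre line; the grasp point (between the pads) lies 19 mm behind it; z points along the fingers, x is the direction in which the jaws open and shut, and the axes are right-handed (so a half turn about z gives the same grasp; the last joint's range is limited). The gripper opens to 85 mm and grips with 20 to 120 N. Pads are 22 mm wide; open, the fingers measure 114 mm over their backs; the gripper's body (76 mm by 85 mm) begins 54 mm behind the grasp point. The pads swing forward as they close: fully open they stand 13 mm farther back than shut.
Start: joints at [-1.498, 0.426, 0.074, 1.606, -0.034, 1.111, -0.067], TCP at [0.148, 0.658, 0.231] pointing down, gripper open.
Joint ranges: [-2.85, 2.85], [-0.5, 2.14], [-1.23, 1.37], [0.21, 2.46], [-1.02, 4.16], [0.16, 2.05], [-2.73, 2.73]. Speed limits (rad/s): [1.89, 1.89, 2.39, 2.39, 3.01, 3.01, 3.01].

### API

Orientations are given as [roll, pitch, yaw] about the fixed x, y, z axes, in that order (R = Rz(yaw) Ry(pitch) Rx(roll)).
In Python, from cell import sensors, vision, order, models gives the robot as it stands.
- The arm moves only by the tool send_rows, never from a script. Its argument "steps" is a list of rows, each a list of 6 numbers: the shift along the tool's x, y, z in mm, then the turn, a rotation vector about the tool's x, y, z in degrees. In form: [[x, y, z, wx, wy, wz], ...]. A call has 1 to 8 rows; each row is the pose to reach, as a shift and turn from the pose commanded when the call began, along the tool's axes at that moment; what a row does not reach only later rows make up. A row lasts 1/8 s, in which the tool goes at most 62.5 mm and 10.7 degrees, less where a joint would pass 70% of its speed; a pose out of reach is approached as far as the arm can. A call with a gripper value outside its range is refused whole. "claw" is the finger opening in mm, from 0 to 85.4, set as the call begins (left out, the last holds). The fingers move at their own pace and stop on an object; the grip force is fixed at half the most. Time passes only in rows, so rows that repeat a pose let the fingers close. It gives the time, the measured TCP pose, the force and the opening at its end, in the units of the state.
- sensors.observe(): the state, without advancing time (a new reading comes with each control period).
- vision.get_image(name): name is "side" or "top" or "wrist"; returns a dict with "color" (480x640x3 uint8, red, green, blue), "fx", "fy", "cx", "cy" (pixels), "k1" (the pictures are not rectified: a ray, as slopes to the right and down, at radius r is drawn at 1 + k1 r^2 times it, then the intrinsics apply), "R" (3x3) and "t" (3): a world point X has camera coordinates R X + t; the wrist camera has in their place "mount" (4x4, takes a point from camera to tool coordinates, whose origin is the TCP and whose axes are the tool frame's). Camera axes: x right, y down, z forward; pixel columns grow to the right and rows downward; lengths in m; the calibration is good to about 2 mm. A picture is of the moment at which its call begins: read the wrist's pose just before it. There is no depth.
- order.finish_job(): hands the job in, once; it reports no verdict.
Trained networks look in a picture, given as the dict that the camera call returned (one of the last four; its "shot" number tells which), for a name from the list of things; names that differ only in an ending like _2 or _b are one class to them, and where a whole thing is asked for, a point or a joint stands for the part that bears it (a point fixed in the world has none). Each returns a list of dicts, best first, with "score" (0 to 1); they miss things now and then, are a little off and sometimes report something else, mostly with a low value. They report only what shows in the picture. A call takes as long as a camera call. They do not tell look-alikes from the thing itself.
- models.recognise(label, picture): "position" ([x, y, z] in m, in the coordinates of the camera as it stood for that picture, good to about 4 mm: the middle of the surface that is visible of it).
- models.silhouettes(label, picture): "pixels" (480x640 bool, what is visible of it).
The state is a dict: "clock": time; "joints": joint angles; "qd": joint speeds; "joint_efforts": joint torques, N m; "tcp_pos": TCP position; "tcp_rot": TCP orientation; "force": force on the tool from outside, world axes, zero at the start; "moment": the same for the moment, N m; "width": opening from 0.0 (shut) to 1.0 (fully open).
Only numpy, scipy, OpenCV 4.12 (cv2) and the standard library are available. Lean on these libraries where they do the work, as an engineer would, in place of code of your own. Each camera call takes 0.05 s, during which the arm holds its last target. There are 200 camera calls.

### The job

First squeeze the spring tab of the grey dust cap to unlatch it, lift the cap off the console's battery bay and stand it upright inside the steel tray. Then draw the battery pack out of the charger, lay it flat on the blue pad in front of the bay with its nose still clear of the bay and let go of it; then, working from its flanged rear end, slide it nose first fully home into the bay, so that the flange sits against the bay's side walls. Do not let either part fall, and leave the other things on the table where they are.

Things in the scene. Friction and masses are not known exactly. Their poses are not given: they have to be found in the camera images.
- console: White power console, fixed. Origin on the table at the middle of the battery bay's mouth; x points into the bay, z up. Bay: channel 48 mm wide, floor = the table. First 50 mm: open-topped throat between two side walls 10 mm thick, 28 mm high; then a tunnel 42 mm high, to 152 mm deep, in a housing 124 mm wide, 62 mm high (96 mm from x = 118 to its end at 190)
- pad_center (a point): Middle of the paper-thin blue pad lying flat on the table in front of the bay's mouth: 236 mm along the console's x (ends 4 mm before the mouth), 200 mm along its y. Axes as the console's
- cap_center (a point): Centre, 37.5 mm above the underside, of the loose grey dust cap standing in the bay's throat, 40 mm long (x), 75 mm tall, 0.16 kg, 2 mm of side play, axes as the console's. Base block y -22 to 6 mm. Pinch it across y: rigid upright fin on the -y side, outer face at y = -28 mm, 30 mm above the underside to the top, 40 mm long; spring tab on the +y side. 54 mm over both
- cap_tab_face (a point): Middle of the outer face of the cap's upright spring tab, 26 mm to the +y side of the cap's centre; 28 mm long (x), face 38 to 75 mm above the underside, so above the 28 mm throat walls. A hook at its foot (10 to 18 mm up) reaches under the +y throat wall and holds the cap down until the tab is pressed 9 mm or more; kept pressed, the cap lifts straight up
- cap_tab (a joint): How far the cap's tab is pressed inward (towards the fin), m: 0 free, 0.010 fully pressed; spring 500 N/m, so 5 N fully pressed
- tray: Shallow open steel tray, fixed, 115 mm (x) by 155 mm (y), rim 16 mm high, wall and floor 3 mm thick; origin at the centre of its underside, on the table
- pack_center (a point): Centre (half-way up) of the loose black battery pack: 150 mm long along x, nose at +75 mm, rear at -75 mm, body 44 mm wide, 36 mm tall, about 0.25 kg. The nose tapers over its last 20 mm to 28 mm wide. At the start the rear lies in the charger and the front 65 mm sticks out. Home in the bay, this centre is 67 mm inside the mouth
- pack_flange (a point): Middle of the rear face of the pack's end flange, 75 mm behind its centre, half-way up. The flange is 60 mm wide, 36 mm tall, 8 mm thick; it cannot enter the bay, and meets the front ends of the throat walls when the pack is home (this point then 8 mm before the mouth)
- charger: Grey charger, fixed: low sleeve on the table, 90 mm wide, 52 mm high, 98 mm long, open at one end. Origin on the table at the middle of its mouth; x points out of the mouth, the way the pack is drawn out, nose first. Inside 66 mm wide, 42 mm high, 86 mm deep, floor = the table
- swabs: Bystander: white jar of swabs, 76 mm across, 100 mm high; origin under its centre
- pigment: Bystander: small white bottle, 32 mm across, 85 mm high; origin under its centre
- ink_holder: Bystander: low yellow disc holding ink cups, 74 mm across, 22 mm high; origin under its centre
- handpiece: Bystander: handpiece lying on its rest, about 135 mm long along x, 28 mm high; origin under its middle
- tape: Bystander: roll of paper tape lying flat, 84 mm across, 24 mm high; origin under its centre
Not all that is in view belongs to the job. Of the things that look like the tray, the middle-sized one is meant.

How it is judged:
On the way, in this order (a step that is already met when the one before it is completed fails the run):
1. the dust cap is lifted off the bay (z of cap_center in the frame of console above 0.075 m), for 0.1 s.
2. the dust cap stands upright in the steel tray, let go (x of cap_center in the frame of tray between -0.045 and 0.045 m and y of cap_center in the frame of tray between -0.065 and 0.065 m and z of cap_center in the frame of tray below 0.046 m and angle between cap_center's own z axis and vertical below 0.15 rad and contact force between the fingers and cap below 0.1 N), for 0.2 s.
3. the battery pack is drawn clear of the charger (x of pack_center in the frame of charger above 0.075 m), for 0.1 s.
4. the battery pack lies flat on the blue pad in front of the bay, its nose outside the bay, let go (x of pack_center in the frame of console between -0.24 and -0.07 m and y of pack_center in the frame of console between -0.1 and 0.1 m and height (world z) of pack_center below 0.022 m and angle between pack_center's own z axis and vertical below 0.06 rad and contact force between each of the arm, the fingers and pack below 0.1 N and linear speed of pack below 0.02 m/s), for 0.2 s.
At the end, for the whole second after the job is handed in: The battery pack lies at rest in the console's bay, nose first, its flange within 4 mm of the throat walls, in line with the bay; the dust cap stands upright (within 0.15 rad) at rest on the floor of the steel tray (x of pack_center in the frame of console above 0.063 m and y of pack_center in the frame of console between -0.006 and 0.006 m and angle between the x axis of pack_center and the x axis of console, either way round below 0.08 rad and height (world z) of pack_center below 0.024 m and angle between pack_center's own z axis and vertical below 0.06 rad and linear speed of each of pack, cap below 0.01 m/s and x of cap_center in the frame of tray between -0.045 and 0.045 m and y of cap_center in the frame of tray between -0.065 and 0.065 m and z of cap_center in the frame of tray below 0.046 m and angle between cap_center's own z axis and vertical below 0.15 rad); the robot touches nothing.
It fails at once if the battery pack is let go more than about 25 mm above the table (height (world z) of pack_center above 0.045 m and contact force between each of the fingers, the arm and pack below 0.01 N).
It fails at once if the dust cap is let go more than about 30 mm above its support (height (world z) of cap_center above 0.075 m and contact force between each of the fingers, the arm and cap below 0.01 N).
It fails at once if a bystander is moved by more than 30 mm (distance of any of swabs, pigment, ink_holder, handpiece, tape from where it was at the start of the episode above 0.03 m).
It also fails if it takes over 67 s, if anything falls off the work surface, if the arm or the gripper's body presses on something with over 40 N, if the wrist force passes 120 N, or if a joint passes its speed limit or range.

## Working session

There is one attempt and no reset: what is moved stays moved. The work goes in short steps, Python scripts to look and compute and a tool call to move; the robot and the scene stay as the last step left them, time stands still between calls to the robot, and variables do not carry over. Pictures are saved under pics/ and viewed, about 8 in all and at most 12, crops included, and the job is handed in when it is done.

Besides the shell and the picture viewer there is one more tool, called as a command line: name --pt "numbers of a row" for each row, then --argument value for the rest. send_rows: Moves the arm, as the interface text tells. Its arguments: {"type":"object","properties":{"steps":{"type":"array"},"claw":{"type":"number"}},"required":["steps"]}

```bash
ls; mkdir -p pics
cat > h.py <<'E'
import numpy as np, cv2
from cell import sensors, vision, order, models
from scipy.spatial.transform import Rotation as Ro
def cam(name):
    s=sensors.observe(); d=vision.get_image(name)
    if 'R' in d: R=np.array(d['R']);t=np.array(d['t']); d['Rc']=R.T; d['o']=-R.T@t
    else:
        T=np.eye(4);T[:3,:3]=rot(s['tcp_rot']);T[:3,3]=s['tcp_pos'];M=T@np.array(d['mount']); d['Rc']=M[:3,:3];d['o']=M[:3,3]
    return d
def rot(r):
    r=np.array(r); return r if r.shape==(3,3) else Ro.from_euler('xyz',r).as_matrix()
def ray(d,u,v):
    K=np.array([[d['fx'],0,d['cx']],[0,d['fy'],d['cy']],[0,0,1.]])
    p=cv2.undistortPoints(np.array([[[u,v]]],float),K,np.array([d['k1'],0,0,0,0.]))[0,0]
    return d['Rc']@np.array([p[0],p[1],1])
def onz(d,u,v,z):
    r=ray(d,u,v); return d['o']+r*(z-d['o'][2])/r[2]
def proj(d,X):
    c=d['Rc'].T@(np.array(X)-d['o']); a=c[:2]/c[2]; a=a*(1+d['k1']*(a@a)); return np.array([d['fx']*a[0]+d['cx'],d['fy']*a[1]+d['cy']])
def world(d,p): return d['o']+d['Rc']@np.array(p)
def save(d,n): cv2.imwrite('pics/'+n,cv2.cvtColor(d['color'],cv2.COLOR_RGB2BGR))
E
python3 - <<'E'
from h import *
s=sensors.observe(); print(s['clock'],s['tcp_pos'],s['tcp_rot'],s['width'])
for n in ['top','side']:
    d=cam(n); save(d,n+'0.png'); print(n,d['o'].round(3),d['Rc'][:,2].round(3),d['fx'])
    for l in ['console','cap_center','tray','pack_center','charger','swabs','pigment','ink_holder','handpiece','tape']:
        print(l,[(round(r['score'],2),world(d,r['position']).round(3).tolist(),proj(d,world(d,r['position'])).round().tolist()) for r in models.recognise(l,d)])
E
```

```text
pics
0.0 [0.1484232  0.65803571 0.23059995] [3.14147519e+00 1.32840474e-03 1.34898462e+00] 0.9927370878529046
top [ 0.408 -0.04   0.97 ] [ 0.122 -0.021 -0.992] 463.30772391595644
console [(0.69, [0.627, 0.05, 0.001], [272.0, 188.0])]
cap_center [(0.81, [0.64, 0.126, 0.039], [233.0, 176.0]), (0.36, [0.757, -0.123, 0.097], [359.0, 115.0])]
tray [(0.69, [0.303, -0.386, 0.006], [477.0, 349.0]), (0.65, [0.405, 0.194, 0.0], [198.0, 291.0])]
pack_center [(0.58, [0.567, -0.257, 0.035], [419.0, 218.0])]
charger [(0.7, [0.715, -0.227, 0.058], [407.0, 144.0]), (0.56, [0.564, -0.337, 0.05], [460.0, 219.0])]
swabs [(0.84, [0.757, -0.121, 0.099], [358.0, 115.0])]
pigment [(0.8, [0.716, -0.224, 0.057], [406.0, 144.0])]
ink_holder [(0.69, [0.393, -0.061, 0.02], [321.0, 300.0]), (0.21, [0.608, 0.117, 0.07], [234.0, 188.0])]
handpiece [(0.73, [0.347, -0.184, 0.025], [381.0, 325.0]), (0.64, [0.714, -0.227, 0.058], [407.0, 145.0])]
tape [(0.86, [0.75, 0.036, 0.023], [280.0, 129.0]), (0.72, [0.754, -0.121, 0.101], [358.0, 116.0]), (0.2, [0.561, -0.336, 0.05], [459.0, 221.0])]
side [ 0.07  -0.976  0.974] [ 0.34   0.674 -0.656] 612.3388443791807
console [(0.95, [0.624, 0.038, 0.0], [335.0, 228.0])]
cap_center [(0.6, [0.638, 0.112, 0.041], [326.0, 198.0])]
tray [(0.76, [0.301, -0.387, 0.005], [292.0, 413.0]), (0.74, [0.403, 0.187, 0.003], [230.0, 222.0]), (0.64, [0.244, 0.28, 0.006], [158.0, 219.0])]
pack_center [(0.77, [0.557, -0.255, 0.041], [375.0, 304.0]), (0.65, [0.34, -0.192, 0.024], [268.0, 327.0])]
charger [(0.72, [0.553, -0.361, 0.05], [402.0, 336.0])]
swabs [(0.78, [0.753, -0.149, 0.079], [426.0, 231.0])]
pigment [(0.85, [0.713, -0.242, 0.042], [434.0, 274.0])]
ink_holder [(0.58, [0.393, -0.069, 0.017], [267.0, 283.0])]
handpiece []
tape [(0.63, [0.75, 0.02, 0.025], [383.0, 209.0]), (0.52, [0.609, 0.115, 0.058], [315.0, 195.0])]
```

View pics/top0.png

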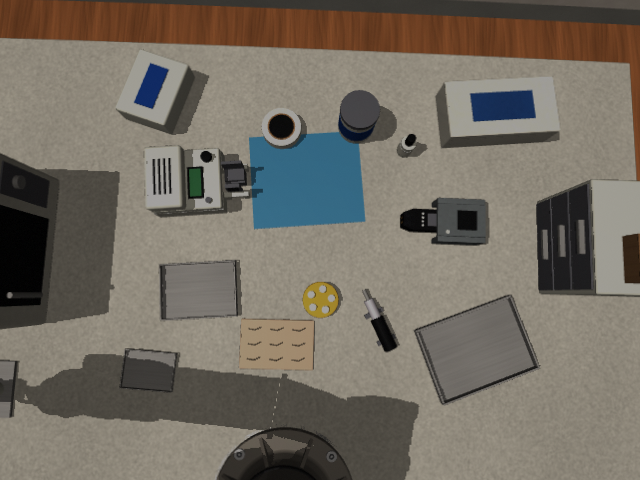

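View pics/side0.png

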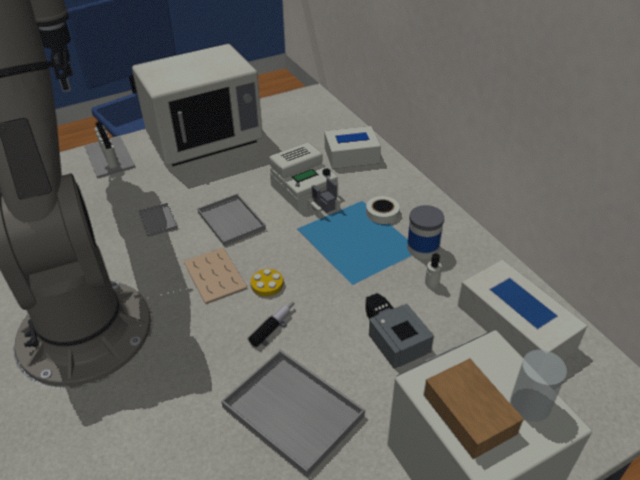

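Pictures 1–2. In the top view:
- The console is at about (190,180), with its mouth facing right onto the blue pad. The cap is at (236,177).
- The charger is at (463,220), with the pack's nose pointing left at about (402,219).
- Tray candidates are (199,291), (477,349) and (149,370). The middle-sized one looks like (199,291). I'll check by measuring the sides.

Run:
```python
from h import *
d=cam('top')
c=d['color']; hsv=cv2.cvtColor(c,cv2.COLOR_RGB2HSV)
m=cv2.inRange(hsv,(95,120,80),(112,255,255)); m=cv2.morphologyEx(m,cv2.MORPH_OPEN,np.ones((3,3)))
n,lab,st,ce=cv2.connectedComponentsWithStats(m)
k=[i for i in range(1,n) if lab[180,300]==i][0]; M=(lab==k).astype(np.uint8)
cs,_=cv2.findContours(M,cv2.RETR_EXTERNAL,cv2.CHAIN_APPROX_NONE); cn=max(cs,key=len)[:,0]
P=np.array([onz(d,u,v,0)[:2] for u,v in cn])
r=cv2.minAreaRect(P.astype(np.float32)*1000); print('pad',r,cv2.boxPoints(r).round(1).tolist())
# sizes of trays by silhouettes
for l,z in [('tray',0.016),('charger',0.052),('pack_center',0.036),('console',0.05),('cap_center',0.07)]:
  for q in models.silhouettes(l,d):
    cs,_=cv2.findContours(q['pixels'].astype(np.uint8),cv2.RETR_EXTERNAL,cv2.CHAIN_APPROX_NONE)
    cn=max(cs,key=len)[:,0]; P=np.array([onz(d,u,v,z)[:2] for u,v in cn],np.float32)*1000
    r=cv2.minAreaRect(P); print(l,round(q['score'],2),np.round(r[0],1),np.round(r[1],1),round(r[2],1),'px',cn.mean(0).round())
# known candidate tray by hand corners
for nm,cor in [('mid',[(160,264),(238,261),(240,316),(163,320)]),('small',[(126,349),(179,349),(175,391),(121,388)])]:
    Q=np.array([onz(d,u,v,0.016)[:2] for u,v in cor]); print(nm,Q.mean(0).round(3),[round(float(np.linalg.norm(Q[i]-Q[(i+1)%4])),3) for i in range(4)])
b=np.array(c)[120:245,130:375]; cv2.imwrite('pics/con.png',cv2.cvtColor(cv2.resize(b,None,fx=3,fy=3,interpolation=cv2.INTER_CUBIC),cv2.COLOR_RGB2BGR))
b=np.array(c)[250:400,110:250]; cv2.imwrite('pics/tray.png',cv2.cvtColor(cv2.resize(b,None,fx=3,fy=3,interpolation=cv2.INTER_CUBIC),cv2.COLOR_RGB2BGR))
```

```text
pad ((649.8317260742188, -22.773773193359375), (197.91021728515625, 234.8892059326172), 5.8362932205200195) [[539.4000244140625, 84.0], [563.2999877929688, -149.6999969482422], [760.2000122070312, -129.5], [736.2999877929688, 104.0999984741211]]
tray 0.94 [245.1 279.1] [104.7  78.6] 86.8 px [148. 370.]
tray 0.92 [ 304.2 -382. ] [162.2 218.4] 21.3 px [476. 350.]
tray 0.87 [406.3 189.8] [118.1 158.8] 5.4 px [198. 290.]
tray 0.31 [ 357.  -177.2] [136.8  41.6] 22.9 px [377. 321.]
charger 0.57 [ 559.8 -334.4] [108.9  95.6] 89.6 px [459. 221.]
pack_center 0.6 [ 560.4 -255.8] [49.9 75.4] 1.9 px [420. 221.]
console 0.59 [626.7  83. ] [192.  438.7] 5.8 px [254. 182.]
console 0.32 [ 558.7 -252.4] [49.5 73.5] 0.5 px [419. 220.]
cap_center 0.88 [632.7 117.4] [64.3 42.5] 12.8 px [234. 176.]
mid [0.406 0.184] [0.159, 0.112, 0.155, 0.114]
small [0.247 0.275] [0.106, 0.082, 0.107, 0.076]
```

View pics/con.png

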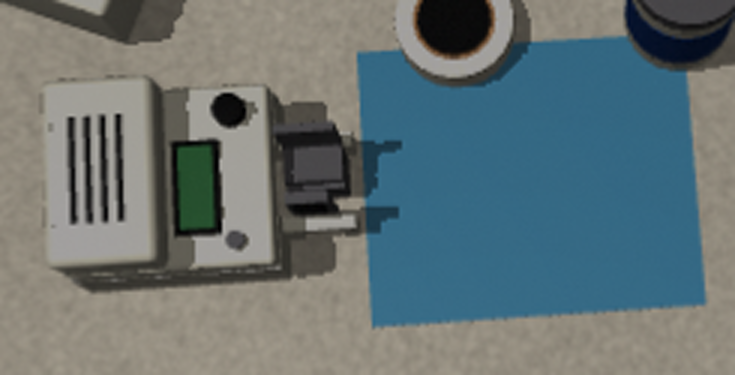

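View pics/tray.png

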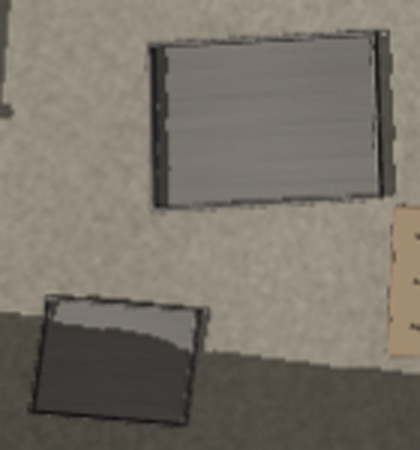

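Pictures 3–4. The mid tray measures 118×159 mm at the rim, which fits the specified 115×155. The other two measure about 105×79 and 162×218, so (199,291) is the one meant. In the console crop, the cap stands between the throat walls with its fin on the upper side and its tab on the lower side, next to the visible wall at (330,222).

Next I'll check the microwave's footprint and plan the first approach.

```bash
cat >> h.py <<'E'
CX=np.array([-0.1017,0.9948,0]);CY=np.array([-0.9948,-0.1017,0]);MO=np.array([0.6374,0.0986,0.])
def rel(pos,yaw):
    s=sensors.observe();R=rot(s['tcp_rot']);T=Ro.from_euler('xyz',[np.pi,0,yaw]).as_matrix()
    return (R.T@(np.array(pos)-s['tcp_pos'])*1000).round(1), np.degrees(Ro.from_matrix(R.T@T).as_rotvec()).round(2)
E
python3 - <<'E'
from h import *
d=cam('side')
for p in [(172,165),(262,143),(135,68),(157,160)]: print('side floor',p,onz(d,*p,0).round(3))
for p in [(110,165),(130,165),(85,150),(105,130)]: print('stand',p,onz(d,*p,0).round(3))
r=ray(d,155,98); 
for z in (.15,.2,.25): print('micro top front-left',z,onz(d,155,98,z).round(3),onz(d,258,70,z).round(3))
d=cam('top')
for p in [(33,327),(58,180)]: print([onz(d,*p,z).round(3).tolist() for z in (0,.2,.25)])
w=cam('wrist'); print(w['fx'],np.array(w['mount']).round(3).tolist())
print(rel([0.40,0.38,0.40],0.7)); print(rel(list((MO+0.025*CX)[:2])+[0.2],0.102),(MO+.025*CX))
E
```

```text
side floor (172, 165) [0.35  0.509 0.   ]
side floor (262, 143) [0.622 0.489 0.   ]
side floor (135, 68) [0.418 1.199 0.   ]
side floor (157, 160) [ 0.32   0.556 -0.   ]
stand (110, 165) [0.192 0.6   0.   ]
stand (130, 165) [ 0.243  0.57  -0.   ]
stand (85, 150) [ 0.143  0.719 -0.   ]
stand (105, 130) [ 0.222  0.805 -0.   ]
micro top front-left 0.15 [0.365 0.637 0.15 ] [0.691 0.651 0.15 ]
micro top front-left 0.2 [0.347 0.539 0.2  ] [0.654 0.552 0.2  ]
micro top front-left 0.25 [0.329 0.441 0.25 ] [0.616 0.454 0.25 ]
[[0.321, 0.525, -0.0], [0.339, 0.408, 0.2], [0.343, 0.379, 0.25]]
[[0.629, 0.504, 0.0], [0.583, 0.392, 0.2], [0.572, 0.364, 0.25]]
351.44820801441057 [[1.0, -0.0, -0.001, 0.001], [0.0, 0.947, 0.32, -0.083], [0.0, -0.32, 0.947, -0.143], [0.0, 0.0, 0.0, 1.0]]
(array([-216.3,  306.6, -168.7]), array([-0.  ,  0.  , 37.18]))
(array([-414.8,  592.2,   31.3]), array([-0.  ,  0.  , 71.44])) [0.6348575 0.12347   0.       ]
```

send_rows --pt "-50 30 0 0 0 5" --pt "-105 60 0 0 0 10" --pt "-160 90 0 0 0 18" --pt "-206 120 0 0 0 25" --pt "-235 180 -10 0 0 32" --pt "-262 240 -15 0 0 40" --pt "-290 300 -15 0 0 48" --pt "-318 351 -15 0 0 56" --claw 75

```text
clock: 2.55
tcp_pos: [0.4166, 0.2747, 0.2468]
tcp_rot: [-3.141, -0.001, 0.367]
force: [0.8, 1.7, -0.3]
width: 0.878
```

Run:
```python
from h import *
s=sensors.observe(); print(s['clock'],s['tcp_pos'],s['tcp_rot'])
print(rel([.635,.123,.2],.102))
```

```text
2.55 [0.4165848  0.27474478 0.24683504] [-3.14084310e+00 -1.06805880e-03  3.67298059e-01]
(array([149.3, 220.1,  46.8]), array([-0.05, -0.06, 15.2 ]))
```

send_rows --pt "30 45 10 0 0 4" --pt "60 90 20 0 0 8" --pt "95 135 30 0 0 12" --pt "125 185 40 0 0 15" --pt "147 217 46 0 0 15" --pt "147 217 46 0 0 15" --pt "147 217 46 0 0 15"

```text
clock: 3.42
tcp_pos: [0.6305, 0.1275, 0.2001]
tcp_rot: [-3.142, 0.001, 0.11]
force: [-1.2, 0.6, 0.3]
width: 0.877
```

Run:
```python
from h import *
s=sensors.observe(); print(s['clock'],s['tcp_pos'],s['tcp_rot'])
w=cam('wrist'); save(w,'w1.png')
for l in ['cap_center','console','cap_tab']: print(l,[(round(r['score'],2),world(w,r['position']).round(3)) for r in models.recognise(l,w)])
```

```text
3.425 [0.63049813 0.12750434 0.20010586] [-3.14151691e+00  5.75902839e-04  1.09860276e-01]
cap_center []
console [(0.64, array([0.632, 0.168, 0.064]))]
cap_tab [(0.78, array([0.615, 0.126, 0.071]))]
```

View pics/w1.png

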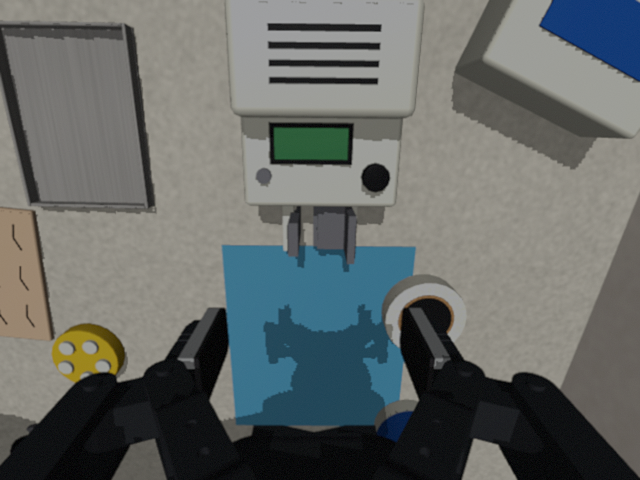

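Picture 5 shows the wrist view. The cap's tab is near (293,230), its fin near (350,235), and the pad's near edge is level at v≈246. I'll enlarge the cap.

Run:
```python
from h import *
w=cam('wrist'); c=w['color'][180:280,220:420]
b=cv2.resize(c,None,fx=4,fy=4,interpolation=cv2.INTER_CUBIC); b=cv2.convertScaleAbs(b,alpha=1.4,beta=25)
# overlay nominal cap features for console frame
for cx in (25,):
  for y in (-28,26,-24,24):
    for x in (5,45) if abs(y)!=24 else (0,50):
      z=.075 if abs(y)!=24 else .028
      u=(proj(w,MO+CX*x/1e3+CY*y/1e3+[0,0,z])-[220,180]+.5)*4-.5; print(x,y,u.round()); cv2.circle(b,tuple(int(i) for i in u),3,(255,0,0) if z>.05 else (0,255,0),-1)
cv2.imwrite('pics/w2.png',cv2.cvtColor(b,cv2.COLOR_RGB2BGR))
for p in [(223,247),(415,247),(235,425),(400,425)]: 
  P=onz(w,*p,0); print(p,((P-MO)@CX).round(4),((P-MO)@CY).round(4))
```

```text
5 -28 [532. 343.]
45 -28 [541. 154.]
5 26 [269. 341.]
45 26 [266. 151.]
0 -24 [493. 288.]
50 -24 [501.  81.]
0 24 [292. 287.]
50 24 [290.  79.]
(223, 247) -0.0058 0.0975
(415, 247) -0.0043 -0.1011
(235, 425) -0.241 0.1
(400, 425) -0.2398 -0.1063
```

View pics/w2.png

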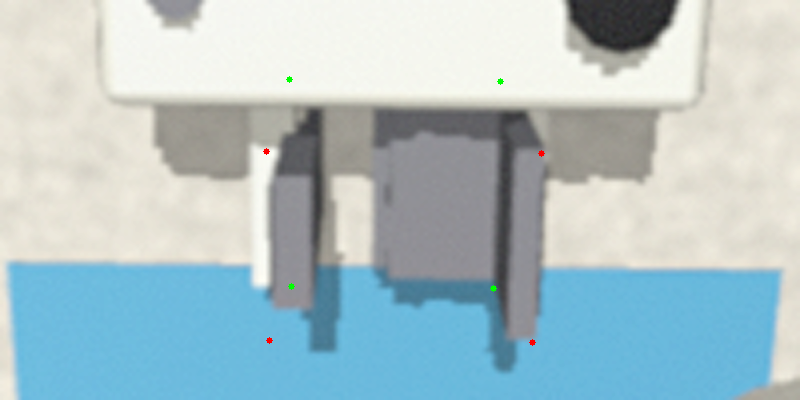

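The model fits the picture: the cap's centre is at console x≈25.5, y≈-0.8 mm. Pictures viewed: 6. Now I'll descend onto it.

Run:
```python
from h import *
print(rel(list((MO+.0255*CX-.006*CY)[:2])+[.036],.102))
```

```text
(array([  9.8,   4.8, 164.7]), array([-0.03, -0.02,  0.52]))
```

send_rows --pt "10 5 30 0 0 0.5" --pt "10 5 80 0 0 0.5" --pt "10 5 120 0 0 0.5" --pt "10 5 145 0 0 0.5" --pt "10 5 160 0 0 0.5" --pt "10 5 164 0 0 0.5" --pt "10 5 164 0 0 0.5"

```text
clock: 4.55
tcp_pos: [0.6417, 0.1235, 0.037]
tcp_rot: [-3.141, -0.001, 0.101]
force: [-0.1, -0.2, -0.1]
width: 0.877
```

Run:
```python
from h import *
print(rel(list((MO+.0255*CX-.006*CY)[:2])+[.036],.102))
```

```text
(array([-0.8, -1.2,  1. ]), array([-0.01, -0.05, -0.05]))
```

send_rows --pt "-1 -1 1 0 0 0" --pt "-1 -1 1 0 0 0" --pt "-1 -1 1 0 0 0" --pt "-1 -1 1 0 0 0" --pt "-1 -1 1 0 0 0" --pt "-1 -1 1 0 0 0" --claw 36

```text
clock: 5.3
tcp_pos: [0.6415, 0.1246, 0.0371]
tcp_rot: [-3.141, -0.003, 0.101]
force: [-2.2, -0.1, 17.0]
width: 0.485
```

send_rows --pt "0 0 -1 0 0 0" --pt "0 0 -2 0 0 0" --pt "0 0 -2 0 0 0"

```text
clock: 5.68
tcp_pos: [0.6402, 0.1242, 0.0374]
tcp_rot: [3.142, 0.0, 0.101]
force: [-1.0, 1.2, 2.3]
width: 0.476
```

Run:
```python
from h import *
w=cam('wrist'); save(w,'w3.png')
```

```text
(no output)
```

View pics/w3.png

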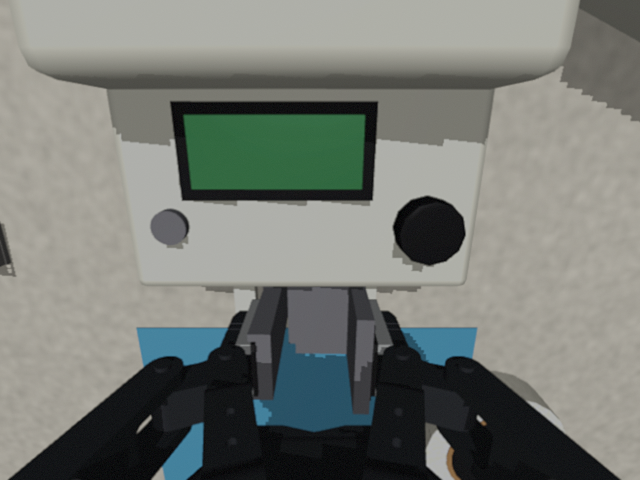

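Picture 7: the tab (265,340) and fin (360,350) are both held between the pads, and the jaws are at about 41 mm, so the tab is fully pressed. Lifting straight up.

send_rows --pt "0 0 -5 0 0 0" --pt "0 0 -12 0 0 0" --pt "0 0 -25 0 0 0" --pt "0 0 -45 0 0 0" --pt "0 0 -65 0 0 0" --pt "0 0 -85 0 0 0" --pt "0 0 -100 0 0 0" --pt "0 0 -100 0 0 0"

```text
clock: 6.72
tcp_pos: [0.6408, 0.1244, 0.1386]
tcp_rot: [-3.141, -0.002, 0.101]
force: [0.4, -0.3, -2.2]
width: 0.482
```

Run:
```python
from h import *
w=cam('wrist'); save(w,'w4.png'); d=cam('side')
for n,p in (('wrist',w),('side',d)): print(n,[(round(r['score'],2),world(p,r['position']).round(3)) for r in models.recognise('cap_center',p)])
a=cv2.resize(w['color'],(440,330)); s=d['color'][130:250,250:410]; s=cv2.resize(s,(440,330)); im=np.vstack([a,s])[:600]
im=np.hstack([a,s])[:, :800]; cv2.imwrite('pics/m1.png',cv2.cvtColor(cv2.resize(im,(800,330)),cv2.COLOR_RGB2BGR))
```

```text
wrist [(0.85, array([0.641, 0.13 , 0.142]))]
side [(0.86, array([0.645, 0.108, 0.142])), (0.57, array([0.623, 0.032, 0.002])), (0.51, array([ 0.557, -0.258,  0.04 ]))]
```

View pics/m1.png

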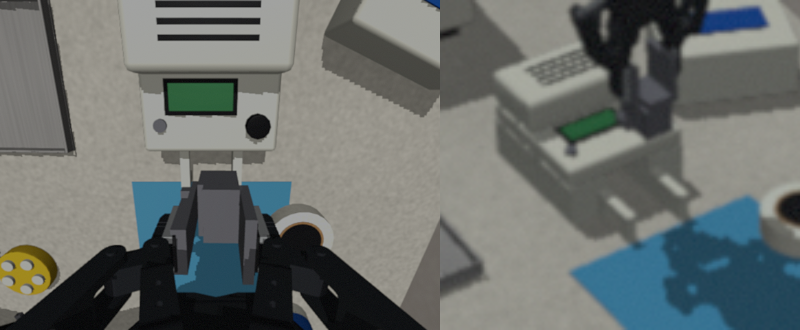

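Picture 8: the cap is clear of the throat and hanging upright. The side network puts it at z≈0.142. Moving it to the tray.

send_rows --pt "-30 0 -20 0 0 0" --pt "-75 -10 -20 0 0 0" --pt "-120 -30 -20 0 0 0" --pt "-165 -60 -20 0 0 0" --pt "-200 -80 -20 0 0 0" --pt "-219 -89 -10 0 0 0" --pt "-219 -89 0 0 0 0" --pt "-219 -89 0 0 0 0"

```text
clock: 7.92
tcp_pos: [0.4135, 0.1902, 0.1366]
tcp_rot: [3.14, 0.001, 0.101]
force: [0.6, -0.2, -2.6]
width: 0.478
```

Run:
```python
from h import *
d=cam('top'); s=cam('side')
for n,p in (('top',d),('side',s)): print(n,[(round(r['score'],2),world(p,r['position']).round(3)) for r in models.recognise('cap_center',p)])
print(rel([.4135,.191,.041],.101))
```

```text
top [(0.92, array([0.415, 0.176, 0.143])), (0.63, array([ 0.564, -0.256,  0.036]))]
side [(0.71, array([0.415, 0.175, 0.142]))]
(array([-0.6, -0.8, 96.4]), array([ 0.02, -0.02, -0.06]))
```

send_rows --pt "0 0 30 0 0 0" --pt "0 0 60 0 0 0" --pt "0 0 80 0 0 0" --pt "0 0 90 0 0 0" --pt "0 0 93 0 0 0" --pt "0 0 95 0 0 0" --pt "0 0 95 0 0 0"

```text
clock: 9.0
tcp_pos: [0.4136, 0.1909, 0.0427]
tcp_rot: [-3.141, -0.001, 0.101]
force: [-0.7, -0.0, -2.3]
width: 0.481
```

send_rows --pt "0 0 1 0 0 0" --pt "0 0 2 0 0 0" --pt "0 0 3 0 0 0" --pt "0 0 3 0 0 0"

```text
clock: 9.5
tcp_pos: [0.4137, 0.1909, 0.0401]
tcp_rot: [-3.141, -0.0, 0.101]
force: [-4.9, -2.2, 26.2]
width: 0.479
```

send_rows --pt "0 0 -1.5 0 0 0" --pt "0 0 -1.5 0 0 0"

```text
clock: 9.75
tcp_pos: [0.4135, 0.1907, 0.0409]
tcp_rot: [-3.142, -0.0, 0.101]
force: [0.2, 0.1, -2.0]
width: 0.478
```

send_rows --pt "0 0 0 0 0 0" --pt "0 0 0 0 0 0" --pt "0 0 0 0 0 0" --pt "0 0 0 0 0 0" --pt "0 0 0 0 0 0" --claw 75

```text
clock: 10.38
tcp_pos: [0.4134, 0.1907, 0.0408]
tcp_rot: [3.142, 0.0, 0.101]
force: [-0.3, -0.5, 0.1]
width: 0.877
```

send_rows --pt "0 0 -15 0 0 0" --pt "0 0 -40 0 0 0" --pt "0 0 -80 0 0 0" --pt "0 0 -120 0 0 0" --pt "0 0 -160 0 0 0" --pt "0 0 -160 0 0 0"

```text
clock: 11.12
tcp_pos: [0.4147, 0.1913, 0.2041]
tcp_rot: [-3.138, -0.004, 0.101]
force: [-0.2, 0.8, -0.6]
width: 0.879
```

Run:
```python
from h import *
w=cam('wrist'); s=cam('side')
for n,p in (('w',w),('side',s)): print(n,[(round(r['score'],2),world(p,r['position']).round(3)) for r in models.recognise('cap_center',p)])
a=cv2.resize(w['color'],(400,300)); b=cv2.resize(s['color'][150:270,150:310],(400,300))
cv2.imwrite('pics/m2.png',cv2.cvtColor(np.hstack([a,b]),cv2.COLOR_RGB2BGR))
```

```text
w [(0.59, array([0.421, 0.191, 0.043])), (0.27, array([0.393, 0.194, 0.075]))]
side [(0.83, array([0.414, 0.18 , 0.045]))]
```

View pics/m2.png

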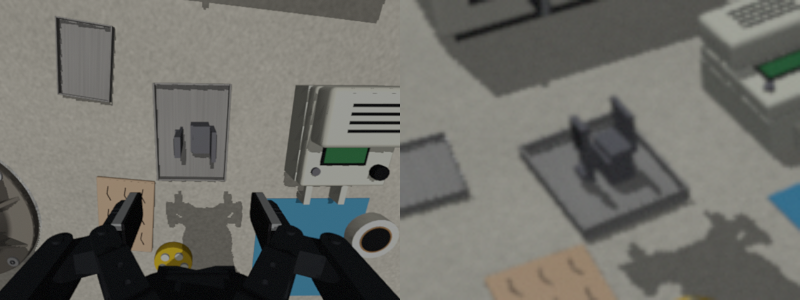

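Picture 9: the cap stands upright in the middle tray and the jaws are clear of it. Moving to the pack.

send_rows --pt "12 56 0 0 0 0" --pt "25 112 0 0 0 1" --pt "37 168 0 0 0 1" --pt "50 224 0 0 0 2" --pt "62 280 0 0 0 3" --pt "75 336 0 0 0 4" --pt "87 392 0 0 0 4" --pt "100 448 0 0 0 4"

```text
clock: 12.32
tcp_pos: [0.5579, -0.2467, 0.1995]
tcp_rot: [-3.142, 0.002, 0.031]
force: [1.8, 1.2, 0.7]
width: 0.876
```

send_rows --pt "0 0 0 0 0 0" --pt "0 0 0 0 0 0"

```text
clock: 12.58
tcp_pos: [0.5573, -0.2449, 0.1996]
tcp_rot: [-3.141, 0.002, 0.03]
force: [0.1, 1.3, -0.4]
width: 0.88
```

Run:
```python
from h import *
s=sensors.observe();print(s['tcp_pos'],s['tcp_rot'])
w=cam('wrist'); save(w,'w5.png')
for l in ('pack_center','charger','pigment','swabs'):
  print(l,[(round(r['score'],2),world(w,r['position']).round(3)) for r in models.recognise(l,w)])
```

```text
[ 0.55727494 -0.24493743  0.19961515] [-3.14143022e+00  2.43500927e-03  3.02477219e-02]
pack_center [(0.98, array([ 0.565, -0.256,  0.035]))]
charger [(0.68, array([ 0.56 , -0.33 ,  0.053]))]
pigment [(0.81, array([ 0.713, -0.225,  0.058]))]
swabs [(0.57, array([ 0.744, -0.13 ,  0.084]))]
```

View pics/w5.png

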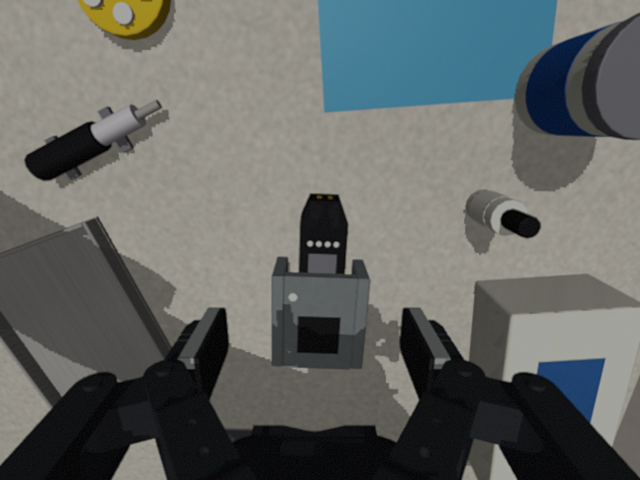

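Picture 10: the pack's nose tip is at (324,195) and its body spans columns 300–346 down to the charger mouth at about row 270. The jaws are clear. I'll fit its edges numerically.

Run:
```python
from h import *
w=cam('wrist')
g=cv2.cvtColor(w['color'],cv2.COLOR_RGB2GRAY)
L=[];R=[]
for v in range(218,258,2):
    row=g[v,270:380].astype(float); gr=np.abs(np.diff(row)); bg=np.where(row>80)[0]
    i=[k for k in bg if k<45]; j=[k for k in bg if k>60]
    l,r=270+max(i)+.5,270+min(j)-.5
    L.append(onz(w,l,v,.036)[:2]);R.append(onz(w,r,v,.036)[:2])
L=np.array(L);R=np.array(R)
for n,A in(('L',L),('R',R),('mid',(L+R)/2)):
    p=np.polyfit(A[:,1],A[:,0],1); print(n,p.round(4),'x at y=-.25',np.polyval(p,-.25).round(4),'res',np.std(A[:,0]-np.polyval(p,A[:,1])).round(4))
print('width',np.median(R[:,0]-L[:,0]))
print('nose',onz(w,309,195,.036),onz(w,340,195,.036))
for p in [(287,276),(356,276),(274,366),(363,368),(273,277),(370,277)]: print('charger top',p,onz(w,*p,.052).round(4))
```

```text
L [-0.2095  0.4931] x at y=-.25 0.5454 res 0.0053
R [0.1842 0.6316] x at y=-.25 0.5856 res 0.0043
mid [-0.0166  0.5615] x at y=-.25 0.5656 res 0.0019
width 0.042675482849244495
nose [ 0.55298699 -0.21834325  0.036     ] [ 0.58031752 -0.21746397  0.036     ]
charger top (287, 276) [ 0.5353 -0.2896  0.052 ]
charger top (356, 276) [ 0.5976 -0.2876  0.052 ]
charger top (274, 366) [ 0.5232 -0.3871  0.052 ]
charger top (363, 368) [ 0.6116 -0.3868  0.052 ]
charger top (273, 277) [ 0.5227 -0.291   0.052 ]
charger top (370, 277) [ 0.6103 -0.2882  0.052 ]
```

send_rows --pt "8.5 9.4 30 0 0 0.6" --pt "8.5 9.4 85 0 0 0.6" --pt "8.5 9.4 130 0 0 0.6" --pt "8.5 9.4 160 0 0 0.6" --pt "8.5 9.4 180 0 0 0.6" --pt "8.5 9.4 190 0 0 0.6" --pt "8.5 9.4 193 0 0 0.6" --pt "8.5 9.4 193 0 0 0.6" --claw 66

```text
clock: 13.88
tcp_pos: [0.5673, -0.2543, 0.0086]
tcp_rot: [3.141, -0.001, 0.021]
force: [-0.1, -0.2, 1.7]
width: 0.773
```

send_rows --pt "0 0 0 0 0 0" --pt "0 0 0 0 0 0" --pt "0 0 0 0 0 0" --pt "0 0 0 0 0 0" --pt "0 0 0 0 0 0" --claw 38

```text
clock: 14.5
tcp_pos: [0.5674, -0.2543, 0.0089]
tcp_rot: [3.142, -0.001, 0.021]
force: [-2.6, 1.9, 10.3]
width: 0.505
```

send_rows --pt "0 0 -2 0 0 0" --pt "0 0 -2 0 0 0" --pt "0 -15 -2 0 0 0" --pt "0 -40 -2 0 0 0" --pt "0 -65 -2 0 0 0" --pt "0 -90 -2 0 0 0" --pt "0 -115 -2 0 0 0" --pt "0 -115 -2 0 0 0"

```text
clock: 15.5
tcp_pos: [0.5644, -0.1357, 0.0095]
tcp_rot: [-3.14, 0.001, 0.024]
force: [-0.3, -0.4, -2.3]
width: 0.506
```

Run:
```python
from h import *
w=cam('wrist')
print([(round(r['score'],2),world(w,r['position']).round(3)) for r in models.recognise('pack_center',w)])
print(rel(list((MO-.086*CX)[:2])+[.009],.102))
```

```text
[(0.91, array([ 0.563, -0.135,  0.037]))]
(array([  85. , -149.6,    0.8]), array([ 0.  ,  0.01, -4.59]))
```

send_rows --pt "15 -25 0 0 0 -1" --pt "32 -55 0 0 0 -2" --pt "50 -85 0 0 0 -3" --pt "67 -115 0 0 0 -4" --pt "80 -138 0 0 0 -4.6" --pt "85 -149 0 0 0 -4.6" --pt "85 -149 0.5 0 0 -4.6" --pt "85 -149 1 0 0 -4.6"

```text
clock: 16.6
tcp_pos: [0.6459, 0.0102, 0.0089]
tcp_rot: [3.141, 0.0, 0.099]
force: [-3.0, 1.1, 6.1]
width: 0.504
```

Run:
```python
from h import *
w=cam('wrist'); save(w,'w6.png')
print(rel(list((MO-.086*CX)[:2])+[.009],.102))
print([(round(r['score'],2),world(w,r['position']).round(3)) for r in models.recognise('pack_center',w)])
```

```text
(array([ 0.5, -2.8, -0. ]), array([ 0.02,  0.02, -0.15]))
[(0.82, array([0.645, 0.012, 0.038]))]
```

View pics/w6.png

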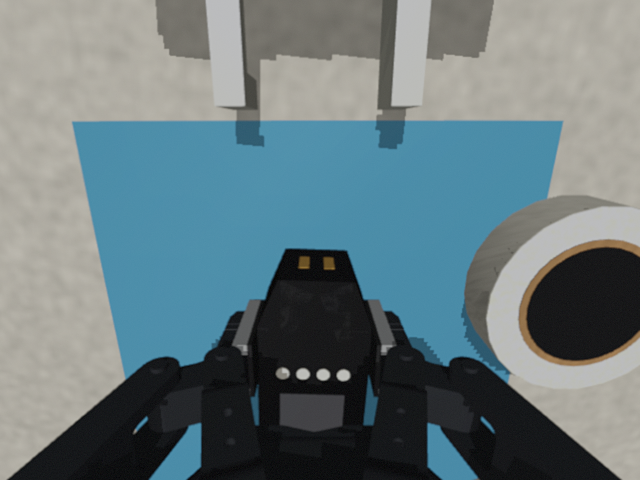

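Picture 11: the pack lies on the pad, with its nose at (287–349, 249) pointing at the throat. The wall ends are at (216–243,107) and (394–421,107). I'll check the lateral offset, then release.

Run:
```python
from h import *
w=cam('wrist')
f=lambda p,z:(np.array([(onz(w,*p,z)-MO)@CX,(onz(w,*p,z)-MO)@CY])*1000).round(1)
for n,p,z in [('noseL',(287,249),.036),('noseR',(349,250),.036),('bodyL',(258,345),.036),('bodyR',(374,345),.036),('wL',(216,107),.028),('wLi',(243,107),.028),('wRi',(392,107),.028),('wR',(422,107),.028),('padL',(73,122),0),('padR',(562,122),0)]: print(n,f(p,z))
```

```text
noseL [-46.6  10.3]
noseR [-47.  -11.4]
bodyL [-85.7  22.5]
bodyR [-85.9 -22.1]
wL [ 0.2 32.9]
wLi [ 0.1 24. ]
wRi [  0. -25.]
wR [  0.  -34.9]
padL [-3.8 99.3]
padR [  -4.4 -101.2]
```

send_rows --pt "0 0 0 0 0 0" --pt "0 0 0 0 0 0" --pt "0 0 0 0 0 0" --pt "0 0 0 0 0 0" --claw 64

```text
clock: 17.25
tcp_pos: [0.6464, 0.0116, 0.0088]
tcp_rot: [3.142, 0.0, 0.101]
force: [-0.3, 0.2, -0.3]
width: 0.742
```

send_rows --pt "0 0 -15 0 0 0" --pt "0 0 -45 0 0 0" --pt "0 0 -85 0 0 0" --pt "0 0 -125 0 0 0" --pt "0 0 -125 0 0 0" --pt "0 0 -125 0 0 0"

```text
clock: 18.0
tcp_pos: [0.6462, 0.0119, 0.1341]
tcp_rot: [-3.141, -0.0, 0.101]
force: [-0.2, -0.3, -0.8]
width: 0.753
```

Run:
```python
from h import *
w=cam('wrist');d=cam('side')
for p in(w,d): 
  for r in models.recognise('pack_center',p): X=world(p,r['position']); print(round(r['score'],2),X.round(3),((X-MO)@CX).round(4),((X-MO)@CY).round(4))
print(rel(list((MO-.177*CX)[:2])+[.009],.102))
```

```text
0.91 [ 0.646 -0.028  0.035] -0.1264 0.0041
0.86 [ 0.638 -0.057  0.043] -0.1547 0.0154
(array([  0.6,  89.5, 124.1]), array([ 0.01,  0.07, -0.06]))
```

The pack and the throat agree laterally within 0.5 mm. The pack is released with its nose about 47 mm outside the mouth. Next I'll regrip just ahead of the flange and push it in.

send_rows --pt "0 30 0 0 0 0" --pt "1 60 15 0 0 0" --pt "1 79 50 0 0 0" --pt "1 79 85 0 0 0" --pt "1 79 110 0 0 0" --pt "1 79 122 0 0 0" --pt "1 79 125 0 0 0" --pt "1 79 125 0 0 0"

```text
clock: 19.2
tcp_pos: [0.6557, -0.067, 0.0094]
tcp_rot: [3.141, -0.001, 0.101]
force: [0.7, 0.4, -0.0]
width: 0.747
```

send_rows --pt "0 0 0 0 0 0" --pt "0 0 0 0 0 0" --pt "0 0 0 0 0 0" --pt "0 0 0 0 0 0" --pt "0 0 0 0 0 0" --claw 38

```text
clock: 19.82
tcp_pos: [0.6558, -0.0669, 0.0099]
tcp_rot: [-3.142, -0.001, 0.101]
force: [-1.4, 0.4, 6.3]
width: 0.498
```

send_rows --pt "0 0 -1 0 0 0" --pt "0 -5 -1 0 0 0" --pt "0 -20 -1 0 0 0" --pt "0 -35 -1 0 0 0" --pt "0 -45 -1 0 0 0" --pt "0 -55 -1 0 0 0" --pt "0 -65 -1 0 0 0" --pt "0 -65 -1 0 0 0"

```text
clock: 20.82
tcp_pos: [0.6488, -0.0005, 0.0099]
tcp_rot: [-3.141, -0.0, 0.102]
force: [-1.1, 3.5, 5.6]
width: 0.503
```

send_rows --pt "-0.5 -12 0 0 0 0" --pt "-0.5 -24 0 0 0 0" --pt "-0.5 -36 0 0 0 0" --pt "-0.5 -48 0 0 0 0" --pt "-0.5 -60 0 0 0 0" --pt "-0.5 -70 0 0 0 0" --pt "-0.5 -74 0 0 0 0" --pt "-0.5 -74 0 0 0 0"

```text
clock: 21.82
tcp_pos: [0.6408, 0.0729, 0.0099]
tcp_rot: [-3.141, -0.0, 0.102]
force: [-0.1, -0.0, 6.9]
width: 0.504
```

Run:
```python
from h import *
s=sensors.observe();X=np.array(s['tcp_pos']);print(((X-MO)@CX).round(4),((X-MO)@CY).round(4),s['force'])
```

```text
-0.0259 -0.0007 [-8.12983458e-02 -4.78492132e-03  6.89681325e+00]
```

send_rows --pt "0 0 0 0 0 0" --pt "0 0 0 0 0 0" --pt "0 0 0 0 0 0" --pt "0 0 -20 0 0 0" --pt "0 0 -60 0 0 0" --pt "0 30 -60 0 0 0" --pt "0 65 -60 0 0 0" --pt "0 68 -60 0 0 0" --claw 68

```text
clock: 22.82
tcp_pos: [0.648, 0.0004, 0.0715]
tcp_rot: [3.141, -0.001, 0.097]
force: [0.3, 0.8, -0.2]
width: 0.795
```

send_rows --pt "0 0 0 0 0 0" --pt "0 0 0 0 0 0" --pt "0 0 0 0 0 0" --pt "0 0 0 0 0 0" --pt "0 0 15 0 0 0" --pt "0 0 40 0 0 0" --pt "0 0 58 0 0 0" --pt "0 0 58 0 0 0" --claw 0

```text
clock: 23.82
tcp_pos: [0.6466, 0.0035, 0.0101]
tcp_rot: [3.141, 0.003, 0.101]
force: [0.2, -0.4, 0.2]
width: 0.002
```

Run:
```python
from h import *
s=sensors.observe();X=np.array(s['tcp_pos']);print(((X-MO)@CX).round(4),((X-MO)@CY).round(4),s['force'])
w=cam('wrist')
for r in models.recognise('pack_center',w)+models.recognise('pack_flange',w): X=world(w,r['position']); print(round(r['score'],2),X.round(3),((X-MO)@CX).round(4),((X-MO)@CY).round(4))
```

```text
-0.0955 0.0005 [ 0.23208852 -0.42369887  0.24722684]
0.91 [0.636 0.083 0.035] -0.0157 0.0032
0.66 [0.638 0.084 0.037] -0.0147 0.0012
```

send_rows --pt "0.8 -12 0 0 0 0" --pt "0.8 -24 0 0 0 0" --pt "0.8 -34 0 0 0 0" --pt "0.8 -44 0 0 0 0" --pt "0.8 -54 0 0 0 0" --pt "0.8 -62 0 0 0 0" --pt "0.8 -68 0 0 0 0" --pt "0.8 -68 0 0 0 0"

```text
clock: 24.98
tcp_pos: [0.6414, 0.0722, 0.0116]
tcp_rot: [-3.141, 0.0, 0.102]
force: [0.2, 0.8, -0.2]
width: -0.006
```

send_rows --pt "0 -2 0 0 0 0" --pt "0 -4 0 0 0 0" --pt "0 -5 0 0 0 0" --pt "0 -5 0 0 0 0"

```text
clock: 25.48
tcp_pos: [0.641, 0.0766, 0.0118]
tcp_rot: [-3.141, 0.0, 0.101]
force: [-0.3, 0.8, 0.4]
width: -0.001
```

send_rows --pt "0 -1 0 0 0 0" --pt "0 -2 0 0 0 0" --pt "0 -3 0 0 0 0" --pt "0 -3 0 0 0 0"

```text
clock: 25.98
tcp_pos: [0.6408, 0.0795, 0.0118]
tcp_rot: [-3.142, 0.0, 0.101]
force: [0.1, -0.4, 0.7]
width: 0.002
```

Run:
```python
from h import *
s=sensors.observe();X=np.array(s['tcp_pos']);print(((X-MO)@CX).round(4),((X-MO)@CY).round(4),s['force'])
w=cam('wrist'); save(w,'w7.png')
for r in models.recognise('pack_center',w): X=world(w,r['position']); print(round(r['score'],2),X.round(3),((X-MO)@CX).round(4),((X-MO)@CY).round(4))
```

```text
-0.0193 -0.0014 [ 0.05509583 -0.44664597  0.68371058]
0.73 [0.637 0.119 0.037] 0.02 -0.0013
0.59 [0.631 0.168 0.064] 0.0693 -0.0005
```

send_rows --pt "0 -1 0 0 0 0" --pt "0 -2 0 0 0 0" --pt "0 -2 0 0 0 0"

```text
clock: 26.45
tcp_pos: [0.6407, 0.0796, 0.0119]
tcp_rot: [3.14, -0.0, 0.1]
force: [1.2, -8.7, -1.6]
width: 0.001
```

send_rows --pt "0 -1 0 0 0 0" --pt "0 -2 0 0 0 0" --pt "0 -2 0 0 0 0"

```text
clock: 26.82
tcp_pos: [0.6407, 0.0796, 0.0119]
tcp_rot: [3.138, -0.001, 0.098]
force: [2.0, -17.5, -3.4]
width: -0.003
```

A hard stop at 17 N, at the predicted position. Backing off and checking.

send_rows --pt "0 5 0 0 0 0" --pt "0 20 0 0 0 0" --pt "0 40 -20 0 0 0" --pt "0 60 -70 0 0 0" --pt "0 60 -120 0 0 0" --pt "0 50 -170 0 0 0" --pt "0 40 -190 0 0 0" --pt "0 40 -190 0 0 0"

```text
clock: 27.82
tcp_pos: [0.645, 0.0437, 0.2037]
tcp_rot: [-3.141, -0.003, 0.102]
force: [-0.4, 0.0, -0.8]
width: -0.003
```

Run:
```python
from h import *
w=cam('wrist'); s=cam('side')
for l in ('pack_center','cap_center'):
  for n,p in (('w',w),('side',s)):
    for r in models.recognise(l,p): X=world(p,r['position']); print(l,n,round(r['score'],2),X.round(3),((X-MO)@CX).round(4),((X-MO)@CY).round(4))
u=proj(w,MO+[0,0,.03]).astype(int); print(u)
a=w['color'][max(0,u[1]-80):u[1]+80,max(0,u[0]-107):u[0]+107]; a=cv2.resize(a,(400,300),interpolation=cv2.INTER_CUBIC); b=cv2.resize(s['color'][140:260,200:360],(400,300),interpolation=cv2.INTER_CUBIC)
cv2.imwrite('pics/m3.png',cv2.cvtColor(np.hstack([a,b]),cv2.COLOR_RGB2BGR))
```

```text
pack_center w 0.68 [0.631 0.119 0.034] 0.0209 0.0039
pack_center side 0.84 [0.63  0.096 0.038] -0.0017 0.0077
cap_center w 0.77 [0.437 0.178 0.043] 0.0992 0.1918
cap_center side 0.81 [0.411 0.181 0.042] 0.1048 0.2168
cap_center side 0.48 [0.387 0.165 0.002] 0.0918 0.2422
[311 159]
```

View pics/m3.png

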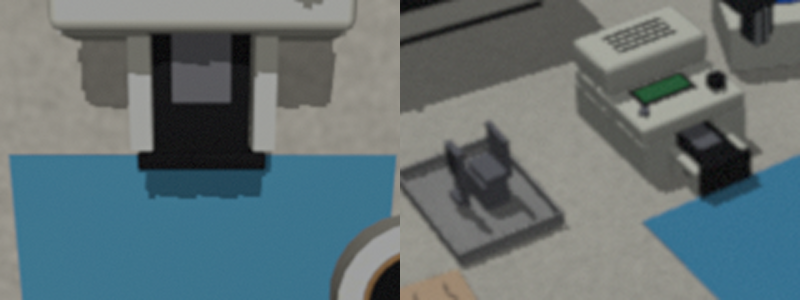

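Picture 12: the flange (138–268,160) sits against both wall ends, the pack is straight in the bay, and the cap stands upright in the tray. Handing in.

```bash
python3 -c "
from cell import order; print(order.finish_job())"
```

```text
the job is handed in; nothing more can be done
None
```

The job is done and handed in at about 28 s of the 67 s allowed; the system gave no verdict.

- **Dust cap:** I pinched it to press the tab fully, lifted it straight off and stood it in the middle-sized tray, whose rim measured 118×159 mm. The last picture shows it upright there, and the networks put it at about z = 0.042 m.
- **Battery pack:** I drew it out of the charger and released it flat on the pad with its nose about 47 mm outside the bay. I then regripped it just ahead of the flange and pushed it in. The last stretch was done with closed fingers on the flange until it stopped hard at about 17 N, at the depth expected for fully home.
- **Last checks:** The last picture shows the flange against both throat walls and the pack in line with the bay. The arm was clear at z ≈ 0.20 m with no force on it.
- **Disagreements:** The networks' pack readings in the last two pictures scattered sideways by 4 to 8 mm. I judged alignment from the picture and from my edge measurements before insertion, when pack and throat agreed within 0.5 mm. I did not re-measure where the bystanders stood, but I saw no contact with any of them.

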